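# Load the filter carrier into the hooded reader

## Robot

A 6-joint arm with a two-finger parallel gripper is mounted at the origin on a cart in front of the work surface, level with it; the furniture and walls round the work are solid. World frame = base frame: x ahead of the robot, y to its left, z up, the work surface at z = 0. Lengths are in m, angles in rad, forces in N, time in s.
With the tool pointing down it reaches from about 0.425 to 1.125 m from the base axis. Payload 14.9 kg.
Tool frame: the origin (TCP) lies at the very end of the fingers, on their centre line; the grasp point (between the pads) lies 19 mm behind it; z points along the fingers, y is the line along which they close (so a half turn about z gives the same grasp; the last joint's range is limited). The gripper opens to 91 mm and grips with 3 to 60 N. Pads are 32 mm wide; open, the fingers measure 118 mm over their backs; the gripper's body (76 mm by 178 mm) begins 60 mm behind the grasp point.
Start: joints at [-1.258, 0.379, 1.734, -0, 1.028, -0.033], TCP at [0.237, -0.659, 0.214] pointing down, gripper open.
Joint ranges: [-2.77, 2.77], [-0.74, 2.19], [0, 2.66], [-1.06, 4.2], [0.31, 2.87], [-3.08, 3.08]. Speed limits (rad/s): [1.89, 1.89, 2.39, 3.14, 3.14, 3.14].

## Interface

Orientations are given as [roll, pitch, yaw] about the fixed x, y, z axes, in that order (R = Rz(yaw) Ry(pitch) Rx(roll)).
In Python, from station import env gives the robot as it stands.
- The arm moves only by the tool arm_command, never from a script. Its argument "commands" is a list of rows, each a list of 3 entries, a list of its own where there are three numbers: the shift along the tool's x, y, z scaled (see below), then the turn, a rotation vector about the tool's x, y, z scaled (see below), then the finger opening in mm, from 0 to 91.2. A call has 1 to 12 rows; each row shifts and turns the commanded pose from where the row before left it, along the tool's axes as they then stand; what a row does not reach is not made up. The controller multiplies each number of a shift by 3 cm and each number of a turn by pi rad. A row lasts 1/12 s, in which the tool goes at most 41.7 mm and 7.16 degrees, less where a joint would pass 70% of its speed; a pose out of reach is approached as far as the arm can. A call with a number of a shift or a turn outside -1 to 1 is refused whole. A call with a gripper value outside its range is refused whole. The fingers move at their own pace and stop on an object; "force" is the grip in N (left out, the last holds). Time passes only in rows, so rows that do not move let the fingers close. It gives the time, the measured TCP pose, the force, the opening and the grip force at its end, in the units of the state.
- env.sense(): the state, without advancing time (a new reading comes with each control period).
- env.snapshot(name): name is "scene" or "top"; returns the picture (480x640x3 uint8, red, green, blue); there is no depth.
- env.calibration(name): a dict with "K" (3x3 intrinsics, pixels), "D" ([k1, k2, p1, p2, k3] as OpenCV has them; the pictures are not rectified), "world_to_cam" (4x4, takes a point from world to camera coordinates). Camera axes: x right, y down, z forward; pixel columns grow to the right and rows downward; lengths in m; the calibration is good to about 2 mm. A picture is of the moment at which its call begins. calibration takes no time and is no camera call.
- env.close_job(): hands the job in; it is judged then, once.
The state is a dict: "t": time; "joint_pos": joint angles; "joint_vel": joint speeds; "joint_efforts": joint torques, N m; "position": TCP position; "tool_rot": TCP orientation; "wrist_force": force on the tool from outside, world axes, zero at the start; "torque": the same for the moment, N m; "gripper_width": opening from 0.0 (shut) to 1.0 (fully open); "finger_force": force on a finger pad.
Only numpy, scipy, OpenCV 4.12 (cv2) and the standard library are available. Lean on these libraries where they do the work, as an engineer would, in place of code of your own. Each camera call takes 0.05 s, during which the arm holds its last target. There are 200 camera calls.

## Task

Load the filter carrier from the tray into the bench reader: slide its flat head in through the slot under the hood as far as the back stop, then feel sideways along the stop until the head drops into the hidden recess and lies flat in it. Let go of the carrier and swing the raised front flap fully down. Do not knock over the white bottles or the glass cylinder.

Things in the scene. Friction and masses are not known exactly. Their poses are not given: they have to be found in the camera images.
- carrier: Filter carrier, 210 mm long, about 0.14 kg, mostly in its head: a flat aluminium head 60 (x) by 70 (y) by 14 mm with a round white filter on top, then a narrow neck and a ridged black handle. Origin: centre of the head's underside; x points from the handle to the head, z up. It stands level on its head alone and starts so in the tray, handle towards the robot.
- carrier_neck (a point): On the carrier's neck, at x = -62, y = 0, z = 14.5 mm of the carrier's frame. The neck is 18 mm wide and 8 mm thick (underside 10.5, top 18.5 mm above the head's underside), level from the head to x = -115 mm.
- carrier_grip (a point): Middle of the carrier's black handle, at x = -147, y = 0, z = 35 mm of the carrier's frame, the place to grip: 18 mm wide along y, 15 mm thick, flat sides. The handle rises from the neck's end at 30 degrees, to its end at x = -180, z = 58 mm.
- tray: Shallow steel tray, fixed, 130 by 150 mm, its floor 6 mm and its rim 12 mm above the worktop; origin under its middle. The carrier's head lies in it, neck and handle reach out over its near rim.
- reader: Bench filter reader, fixed, 310 mm wide, 170 mm high: white hood on a grey plinth, bare metal loading ledge in front. Origin: on the worktop under the middle of the hood's front face; x points into the reader, y to its left, z up. The ledge (x = -54 to 12 mm, 45 mm above the worktop) runs on level into a dark stage under the hood, 0.3 mm lower.
- reader_slot (a point): Middle of the slot's mouth, on the deck: x = 0, y = 0, z = 45 mm of the reader's frame. The slot between deck and hood is 28 mm high and 170 mm wide (y = -85 to 85 mm); the raised flap stands above it.
- reader_stop (a point): Middle of the flat back stop's foot: x = 92, y = 0, z = 45 mm of the reader's frame. One recess for the head, 64 (x) by 74 (y) by 10 mm deep, is in the stage, from the stop forward (x = 28 to 92 mm); unseen, its middle is anywhere from y = -32 to 32 mm (the stage stays where it last stopped). Head home: carrier along the reader's x, origin 35 mm above the worktop, handle outside.
- flap (a joint): Angle (rad) of the reader's grey front flap, 190 mm wide, 4 mm thick, hinged along the reader's y axis at x = -8, y = 0, z = 140 mm of its frame: 0 = hanging down closed, 1.9 to 2.05 at the start = raised above level over the ledge (stop at 2.08). A stiff hinge holds it where it is left; about 2 N at its edge moves it. It clears the neck only if the head is home.
- flap_edge (a point): Middle of the flap's free edge (rolled, 4 mm radius), 84 mm from its hinge; raised, it stands about 85 mm out in front of the hood and 165 to 180 mm above the worktop.
- cylinder_1: Tall glass graduated cylinder, 326 mm high on an 80 mm foot, at the right; origin under its foot, z up. Leave it standing.
- wide_bottle_red: White wide-mouth bottle with ribbed cap, 78 mm across, 150 mm high, at the left rear; origin under its foot, z up. Leave it standing.
- sample_bottle: White sample bottle, 54 mm across, 103 mm high, at the left rear beyond the tray; origin under its foot, z up. Leave it standing.

How it is judged:
On the way, in this order (a step that is already met when the one before it is completed fails the run):
1. the carrier is lifted clear of the tray (height (world z) of carrier above 0.04 m), for 0.1 s.
2. the head is under the hood, on the deck (x of carrier in the frame of reader above 0.03 m and z of carrier in the frame of reader between 0.041 and 0.056 m), for 0.05 s.
3. the head has dropped into the recess while the flap is still up (x of carrier in the frame of reader above 0.05 m and z of carrier in the frame of reader below 0.0385 m and angle between carrier's own z axis and vertical below 0.06 rad and value of joint flap above 1.2 rad), for 0.2 s.
At the end, for the whole second after the job is handed in: The carrier's head lies in the recess under the hood (its underside 31 to 38.5 mm above the worktop, its middle 50 to 70 mm behind the hood's front face, within 0.06 rad of level), at rest, and the flap hangs down within 0.1 rad of closed (x of carrier in the frame of reader between 0.05 and 0.07 m and z of carrier in the frame of reader between 0.031 and 0.0385 m and angle between carrier's own z axis and vertical below 0.06 rad and value of joint flap below 0.1 rad and linear speed of carrier below 0.02 m/s); the robot touches nothing.
It fails at once if the glass cylinder or one of the white bottles is knocked over (angle between any of cylinder_1, wide_bottle_red, sample_bottle's own z axis and vertical above 0.5 rad).
It also fails if it takes over 54 s, if anything falls off the work surface, if the arm or the gripper's body presses on something with over 40 N, if the wrist force passes 120 N, or if a joint passes its speed limit or range.

## Working session

There is one attempt and no reset: what is moved stays moved. The work goes in short steps, Python scripts to look and compute and a tool call to move; the robot and the scene stay as the last step left them, time stands still between calls to the robot, and variables do not carry over. Pictures are saved under pics/ and viewed, at most 10 in all, crops included, and the job is handed in when it is done.

Besides the shell and the picture viewer there is one more tool, called after ">>>" as name([rows], argument=value, ...), one row to a line, values as JSON. arm_command: Moves the arm, as the interface text tells. Shifts and turns lie within -1 to 1; 1 stands for 3 cm of shift or pi rad of turn. Its arguments: {"type":"object","properties":{"commands":{"type":"array"},"force":{"type":"number"}},"required":["commands"]}

```bash
mkdir -p pics
python3 - <<'E'
from station import env
import cv2
for n in("scene","top"):
    cv2.imwrite(f"pics/{n}0.png",env.snapshot(n)[:,:,::-1])
    c=env.calibration(n);print(n,c["K"],c["D"],c["world_to_cam"])
print(env.sense())
E
```

```text
scene [[616.62666192   0.         321.08465426]
 [  0.         616.62666192 242.60689089]
 [  0.           0.           1.        ]] [-0.20436558  0.          0.          0.          0.        ] [[-0.96534949 -0.26081516  0.00870719  0.55909761]
 [-0.20763397  0.74744402 -0.63104324  0.25452659]
 [ 0.1580775  -0.61098518 -0.77569879  1.28022657]
 [ 0.          0.          0.          1.        ]]
top [[508.3007114    0.         322.52995992]
 [  0.         508.3007114  245.95089951]
 [  0.           0.           1.        ]] [-0.03324776  0.          0.          0.          0.        ] [[-0.30387728 -0.95270205  0.00417131  0.13718542]
 [-0.88813431  0.28169257 -0.3631346   0.61477314]
 [ 0.34478406 -0.11405304 -0.93172735  1.09480291]
 [ 0.          0.          0.          1.        ]]
{'t': 0.1, 'joint_pos': array([-1.25830341e+00,  3.79389352e-01,  1.73472020e+00,  5.90757146e-06,
        1.02848834e+00, -3.32487712e-02]), 'joint_vel': array([-0.00048862, -0.00116948, -0.0027941 , -0.0008635 , -0.00117153,
        0.00091502]), 'joint_efforts': array([-5.86868118e-04, -7.65037251e+01, -4.35295665e+01,  6.52063102e-02,
        3.97976220e-02, -2.04325175e-05]), 'position': array([ 0.23714651, -0.65822792,  0.21333169]), 'tool_rot': array([-3.14058814e+00, -3.84707600e-05,  3.45738615e-01]), 'wrist_force': array([ 0.09637861,  0.53793249, -0.49137251]), 'torque': array([0.0170502 , 0.0003573 , 0.01495285]), 'finger_force': 0.0, 'gripper_width': 1.0025351207433277}
```

View pics/scene0.png

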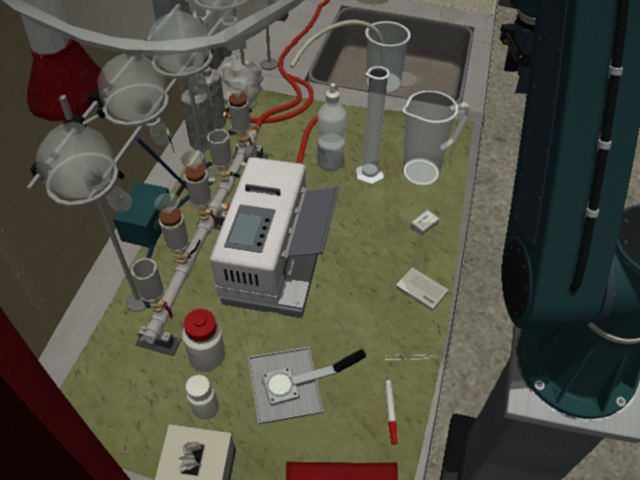

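View pics/top0.png

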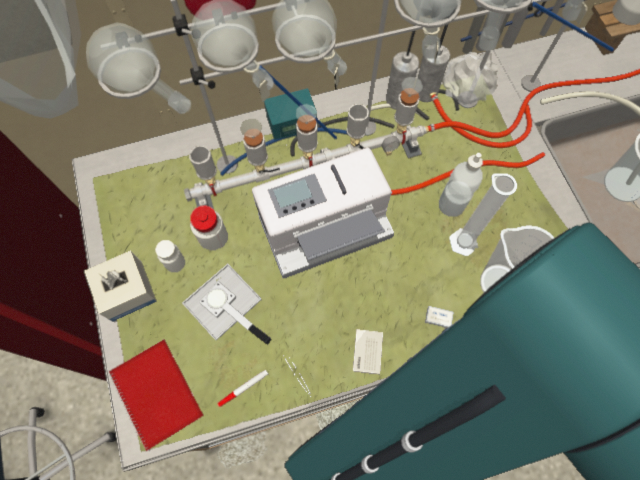

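Scene picture: carrier in the tray with its head at about (281,385) and handle end at (363,355); reader at about (270,240). Top picture: head at about (217,299), handle end (268,340), reader ledge from (277,268) to (393,235). I'll zoom in to get accurate points.

Run:
```python
import cv2,numpy as np
t=cv2.imread("pics/top0.png");s=cv2.imread("pics/scene0.png")
def crop(im,x,y,w,h,k):
    c=cv2.resize(im[y:y+h,x:x+w],None,fx=k,fy=k,interpolation=cv2.INTER_CUBIC)
    for i in range(0,w,20):
        cv2.line(c,(i*k,0),(i*k,6),(0,0,255),1);cv2.putText(c,str(x+i),(i*k,16),0,.35,(0,0,255),1)
    for j in range(0,h,20):
        cv2.line(c,(0,j*k),(6,j*k),(0,0,255),1);cv2.putText(c,str(y+j),(8,j*k+4),0,.35,(0,0,255),1)
    return c
cv2.imwrite("pics/c1.png",np.hstack([crop(t,175,255,100,100,4),crop(s,240,335,100+0,100,4)]))
cv2.imwrite("pics/c1.png",np.hstack([crop(t,175,255,100,100,4),crop(s,240,335,100,100,4)]))
cv2.imwrite("pics/c2.png",np.vstack([np.hstack([crop(t,240,145,160,130,4)[:, :640]]),]))
cv2.imwrite("pics/c3.png",crop(s,205,150,140,170,3) if 0 else crop(s,205,150,145,170,3))
```

```text
(no output)
```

View pics/c1.png

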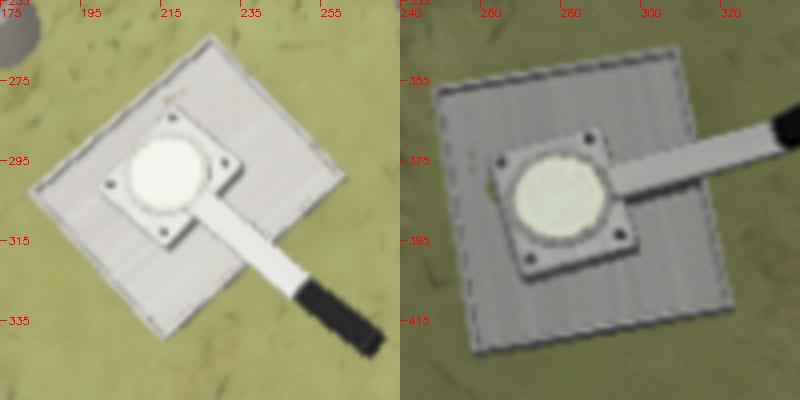

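View pics/c2.png

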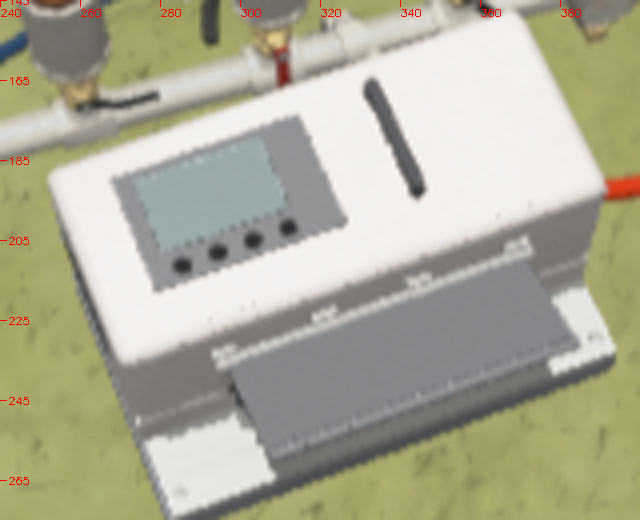

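View pics/c3.png

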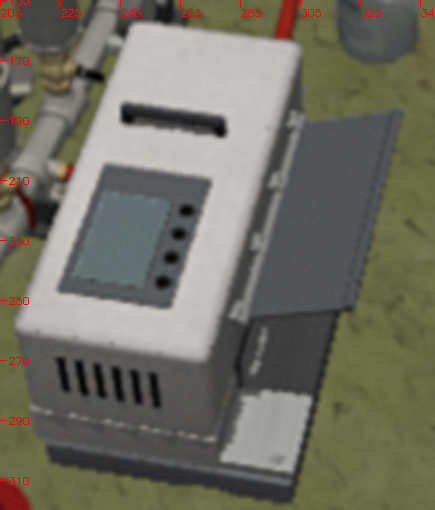

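Crop points. Top view: head centre (216.9,298.6), neck end (250.5,327.5), handle end (268.8,340.8), ledge front corners (282.5,274.5) and (393,234.2), flap edge corners (308.8,258) and (384.5,229.5). Scene view: head centre (279.5,384.2), neck end (334.5,369.2), ledge left-front corner (302.7,306.7), flap corners (338.3,186.7) and (322.3,252.7).

```bash
cat > h.py <<'E'
from station import env
import cv2,numpy as np
from scipy.optimize import least_squares
from scipy.spatial.transform import Rotation as R
C={n:env.calibration(n) for n in("scene","top")}
def proj(n,P):
    c=C[n];W=np.array(c["world_to_cam"]);
    return cv2.projectPoints(np.array(P,float).reshape(-1,1,3),cv2.Rodrigues(W[:3,:3])[0],W[:3,3],np.array(c["K"]),np.array(c["D"]))[0].reshape(-1,2)
def fit(obs,model,x0):
    # obs: (cam, pixel, key); model(p)[key] -> world point
    f=lambda p:np.concatenate([proj(n,model(p)[k])[0]-px for n,px,k in obs])
    r=least_squares(f,x0,loss="soft_l1");return r.x,f(r.x).reshape(-1,2).round(1)
def planar(x,y,a,z,pts):
    r=R.from_euler("z",a);return {k:r.apply(v)+[x,y,z] for k,v in pts.items()}
E
python3 - <<'E'
from h import *
car=lambda p:planar(*p[:3],.006,dict(h=[0,0,.0145],n=[-.115,0,.0185],e=[-.182,0,.061]))
print(fit([("top",(216.9,298.6),"h"),("top",(250.5,327.5),"n"),("top",(268.8,340.8),"e"),("scene",(279.5,384.2),"h"),("scene",(334.5,369.2),"n")],car,[.6,.2,.3]))
def rd(p):
    s,c=np.sin(p[3]),np.cos(p[3]);fx,fz=-.008-.086*s,.14-.086*c
    return planar(*p[:3],0,dict(l=[-.054,.155,.045],r=[-.054,-.155,.045],fl=[fx,.095,fz],fr=[fx,-.095,fz]))
print(fit([("top",(282.5,274.5),"l"),("top",(393,234.2),"r"),("top",(308.8,258),"fl"),("top",(384.5,229.5),"fr"),("scene",(302.7,306.7),"l"),("scene",(338.3,186.7),"fr"),("scene",(322.3,252.7),"fl")],rd,[.7,-.1,0,1.95]))
E
```

```text
(array([0.60715347, 0.22577863, 0.56475637]), array([[-0.1,  0.4],
       [ 0.1,  0.7],
       [ 0.7,  1.9],
       [-1.1,  0.1],
       [-1.5, -0.6]]))
(array([ 0.67544676, -0.09524057,  0.07953986,  1.96830856]), array([[-0.5,  0.9],
       [ 2.5, -2.4],
       [-0.4,  3.1],
       [ 1.2,  2. ],
       [-1.9,  2.1],
       [-0.6, -1. ],
       [-0.3, -0.7]]))
```

```bash
cat >> h.py <<'E'
import json
def ray(n,px,z):
    c=C[n];W=np.array(c["world_to_cam"]);u=cv2.undistortPoints(np.array([[px]],float),np.array(c["K"]),np.array(c["D"]))[0,0]
    d=W[:3,:3].T@[u[0],u[1],1];o=-W[:3,:3].T@W[:3,3];return (o+d*(z-o[2])/d[2]).round(3)
def plan(wps,start=None,w=91,step=.036,turn=7.0):
    """rows through waypoints (pos, rpy, [step]); straight world lines, even turning"""
    s=env.sense()
    p,r=(np.array(s["position"]),R.from_euler("xyz",s["tool_rot"])) if start is None else (np.array(start[0]),R.from_euler("xyz",start[1]))
    out=[]
    for wp in wps:
        tp,tr=np.array(wp[0]),R.from_euler("xyz",wp[1]);st=wp[2] if len(wp)>2 else step
        p0,r0=p,r;rv=(r0.inv()*tr).as_rotvec()
        n=int(max(1,np.ceil(np.linalg.norm(tp-p0)/st-1e-6),np.ceil(np.degrees(np.linalg.norm(rv))/turn-1e-6)))
        while np.abs(r.inv().apply((tp-p0)/n)).max()>.03*.98: n+=1
        for i in range(1,n+1):
            q=p0+(tp-p0)*i/n;rr=r0*R.from_rotvec(rv*i/n)
            a=np.clip((r.inv().apply(q-p)/.03).round(2),-1,1);b=((r.inv()*rr).as_rotvec()/np.pi).round(3)
            p=p+r.apply(a*.03);r=r*R.from_rotvec(b*np.pi)
            out.append([(a+0).tolist(),(b+0).tolist(),w])
    print(len(out));
    for i in range(0,len(out),12):print(json.dumps(out[i:i+12]).replace(" ","").replace("0.0,","0,").replace("0.0]","0]"))
    return p,r.as_euler("xyz")
D=np.pi
E
python3 - <<'E'
from h import *
for k,n,px in [("cyl","top",(462,241)),("cyl","scene",(370,173)),("pitcher","scene",(420,172)),("spray","scene",(330,158)),("wbr","top",(211,237)),("samp","top",(172,263)),("box","scene",(425,224))]:print(k,ray(n,px,0))
car=[.607,.226];a=.565
g=np.array([*car,.006])+R.from_euler("z",a).apply([-.147,0,.035]);rp=[D,-.785,a]
t=g+.019*R.from_euler("xyz",rp).apply([0,0,1]);print("grasp",g,"tcp",t)
pre=t-.12*R.from_euler("xyz",rp).apply([0,0,1])
plan([([.25,-.6,.33],[D,0,.346]),([.40,-.1,.33],[D,-.3,.4]),(pre+[0,0,.06],rp)])
E
```

```text
cyl [ 0.572 -0.426  0.   ]
cyl [ 0.561 -0.432  0.   ]
pitcher [ 0.433 -0.473  0.   ]
spray [ 0.678 -0.46   0.   ]
wbr [0.783 0.204 0.   ]
samp [0.743 0.317 0.   ]
box [ 0.391 -0.294  0.   ]
grasp [0.48284548 0.14729388 0.041     ] tcp [0.49418803 0.15448434 0.02755962]
27
[[[0.27,-0.42,-0.97],[0,0,0],91],[[0.26,-0.42,-0.97],[0,0,0],91],[[0.27,-0.42,-0.98],[0,0,0],91],[[0.26,-0.42,-0.97],[0,0,0],91],[[0.69,-0.93,0],[0,0.006,-0.001],91],[[0.69,-0.93,0.02],[0,0.007,-0.001],91],[[0.7,-0.93,0.02],[0,0.006,-0.001],91],[[0.7,-0.93,0.05],[0.001,0.006,-0.002],91],[[0.7,-0.92,0.06],[0,0.007,-0.001],91],[[0.7,-0.92,0.07],[0,0.006,-0.001],91],[[0.71,-0.92,0.09],[0,0.007,-0.001],91],[[0.7,-0.91,0.1],[0,0.006,-0.001],91]]
[[[0.71,-0.91,0.12],[0,0.006,-0.001],91],[[0.71,-0.91,0.13],[0.001,0.007,-0.001],91],[[0.71,-0.91,0.14],[0,0.006,-0.002],91],[[0.71,-0.91,0.17],[0,0.006,-0.001],91],[[0.71,-0.9,0.17],[0,0.007,-0.001],91],[[0.7,-0.9,0.19],[0,0.006,-0.001],91],[[0.71,-0.89,0.2],[0,0.006,-0.001],91],[[0.21,-0.77,0.75],[0.003,0.019,-0.006],91],[[0.19,-0.75,0.77],[0.004,0.02,-0.005],91],[[0.14,-0.75,0.8],[0.003,0.019,-0.006],91],[[0.11,-0.73,0.8],[0.004,0.019,-0.006],91],[[0.08,-0.72,0.82],[0.003,0.02,-0.005],91]]
[[[0.03,-0.71,0.83],[0.004,0.019,-0.006],91],[[0,-0.71,0.84],[0.003,0.019,-0.006],91],[[-0.03,-0.69,0.85],[0.004,0.02,-0.006],91]]
```

>>> arm_command([
  [[0.27, -0.42, -0.97], [0, 0, 0], 91],
  [[0.26, -0.42, -0.97], [0, 0, 0], 91],
  [[0.27, -0.42, -0.98], [0, 0, 0], 91],
  [[0.26, -0.42, -0.97], [0, 0, 0], 91],
  [[0.69, -0.93, 0], [0, 0.006, -0.001], 91],
  [[0.69, -0.93, 0.02], [0, 0.007, -0.001], 91],
  [[0.7, -0.93, 0.02], [0, 0.006, -0.001], 91],
  [[0.7, -0.93, 0.05], [0.001, 0.006, -0.002], 91],
  [[0.7, -0.92, 0.06], [0, 0.007, -0.001], 91],
  [[0.7, -0.92, 0.07], [0, 0.006, -0.001], 91],
  [[0.71, -0.92, 0.09], [0, 0.007, -0.001], 91],
  [[0.7, -0.91, 0.1], [0, 0.006, -0.001], 91],
])

```text
t: 1.1
position: [0.33, -0.3319, 0.33]
tool_rot: [-3.14, -0.161, 0.374]
wrist_force: [0.9, 0.5, 0.0]
gripper_width: 0.997
finger_force: 0.0
```

>>> arm_command([
  [[0.71, -0.91, 0.12], [0, 0.006, -0.001], 91],
  [[0.71, -0.91, 0.13], [0.001, 0.007, -0.001], 91],
  [[0.71, -0.91, 0.14], [0, 0.006, -0.002], 91],
  [[0.71, -0.91, 0.17], [0, 0.006, -0.001], 91],
  [[0.71, -0.9, 0.17], [0, 0.007, -0.001], 91],
  [[0.7, -0.9, 0.19], [0, 0.006, -0.001], 91],
  [[0.71, -0.89, 0.2], [0, 0.006, -0.001], 91],
  [[0.21, -0.77, 0.75], [0.003, 0.019, -0.006], 91],
  [[0.19, -0.75, 0.77], [0.004, 0.02, -0.005], 91],
  [[0.14, -0.75, 0.8], [0.003, 0.019, -0.006], 91],
  [[0.11, -0.73, 0.8], [0.004, 0.019, -0.006], 91],
  [[0.08, -0.72, 0.82], [0.003, 0.02, -0.005], 91],
])

```text
t: 2.1
position: [0.4138, 0.0311, 0.2311]
tool_rot: [-3.133, -0.606, 0.496]
wrist_force: [1.9, 1.1, -0.6]
gripper_width: 0.998
finger_force: 0.0
```

>>> arm_command([
  [[0.03, -0.71, 0.83], [0.004, 0.019, -0.006], 91],
  [[0, -0.71, 0.84], [0.003, 0.019, -0.006], 91],
  [[-0.03, -0.69, 0.85], [0.004, 0.02, -0.006], 91],
  [[0, 0, 0], [0, 0, 0], 91],
  [[0, 0, 0], [0, 0, 0], 91],
])

```text
t: 2.52
position: [0.4209, 0.0893, 0.1903]
tool_rot: [-3.127, -0.739, 0.549]
wrist_force: [-0.1, -0.4, 0.5]
gripper_width: 0.998
finger_force: 0.0
```

Run:
```python
from h import *
print(env.sense()["joint_pos"].round(2))
a=.565
rp=[D,-.785,a];z=R.from_euler("xyz",rp).apply([0,0,1])
t=np.array([.4942,.1545,.0276])
plan([(t-.10*z+[0,0,.02],rp),(t-.06*z,rp),(t,rp,.015)])
```

```text
[-0.12 -0.21  2.6   1.28  0.46 -0.21]
9
[[[-0.33,-0.17,0.79],[0,0.005,-0.001],91],[[-0.33,-0.17,0.78],[-0.001,0.005,-0.002],91],[[-0.35,-0.18,0.77],[0,0.005,-0.001],91],[[-0.24,0,0.9],[0,0,0],91],[[-0.24,0,0.91],[0,0,0],91],[[0,0,0.5],[0,0,0],91],[[0,0,0.5],[0,0,0],91],[[0,0,0.5],[0,0,0],91],[[0,0,0.5],[0,0,0],91]]
```

>>> arm_command([
  [[-0.33, -0.17, 0.79], [0, 0.005, -0.001], 91],
  [[-0.33, -0.17, 0.78], [-0.001, 0.005, -0.002], 91],
  [[-0.35, -0.18, 0.77], [0, 0.005, -0.001], 91],
  [[-0.24, 0, 0.9], [0, 0, 0], 91],
  [[-0.24, 0, 0.91], [0, 0, 0], 91],
  [[0, 0, 0], [0, 0, 0], 91],
  [[0, 0, 0], [0, 0, 0], 91],
])

```text
t: 3.1
position: [0.4545, 0.1259, 0.0952]
tool_rot: [-3.126, -0.78, 0.559]
wrist_force: [-0.5, -0.5, 0.1]
gripper_width: 0.997
finger_force: 0.0
```

Run:
```python
from h import *
s=env.sense();print(s["joint_pos"].round(2),s["position"].round(4),s["tool_rot"].round(3))
im=env.snapshot("top")[:,:,::-1];im2=env.snapshot("scene")[:,:,::-1]
c=lambda i,x,y:cv2.resize(i[y:y+120,x:x+100],None,fx=4,fy=4,interpolation=cv2.INTER_CUBIC)
cv2.imwrite("pics/a1.png",np.hstack([c(im,190,260),c(im2,270,315)]))
a=.565
rp=[D,-.785,a];z=R.from_euler("xyz",rp).apply([0,0,1])
t=np.array([.4942,.1545,.0276])
plan([(t-.03*z,rp,.02),(t,rp,.015)])
```

```text
[-0.    0.19  2.56  2.18  0.49 -1.09] [0.4545 0.1259 0.0952] [-3.126 -0.78   0.559]
6
[[[-0.17,-0.03,0.6],[-0.001,0,0],91],[[-0.16,-0.04,0.59],[-0.001,0,-0.001],91],[[-0.17,-0.04,0.6],[-0.001,0,0],91],[[0,0,0.33],[0,0,0],91],[[0,0,0.34],[0,0,0],91],[[0,0,0.33],[0,0,0],91]]
```

View pics/a1.png

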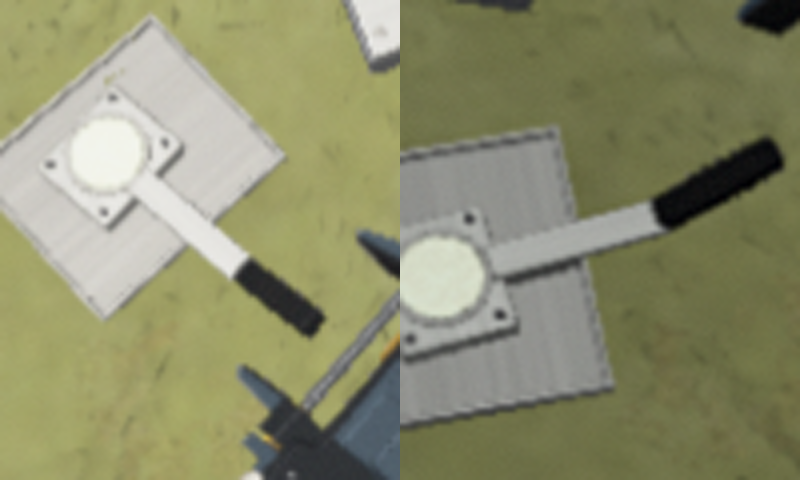

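The picture shows the fingers straddling the handle: tips at about (250,352) and (280,319) in the top view, with the handle end at (268,341) between them.

>>> arm_command([
  [[-0.17, -0.03, 0.6], [-0.001, 0, 0], 91],
  [[-0.16, -0.04, 0.59], [-0.001, 0, 0], 91],
  [[-0.17, -0.04, 0.6], [-0.001, 0, 0], 91],
  [[0, 0, 0.5], [0, 0, 0], 91],
  [[0, 0, 0.5], [0, 0, 0], 91],
  [[0, 0, 0], [0, 0, 0], 91],
  [[0, 0, 0], [0, 0, 0], 40],
  [[0, 0, 0], [0, 0, 0], 30],
  [[0, 0, 0], [0, 0, 0], 30],
  [[0, 0, 0], [0, 0, 0], 30],
])

```text
t: 4.03
position: [0.4935, 0.1543, 0.0269]
tool_rot: [-3.141, -0.784, 0.56]
wrist_force: [-0.2, -0.1, -0.8]
gripper_width: 0.731
finger_force: 0.0
```

Run:
```python
from h import *
s=env.sense();print(s["joint_pos"].round(2),s["position"].round(4),s["tool_rot"].round(3))
im=env.snapshot("top")[:,:,::-1];im2=env.snapshot("scene")[:,:,::-1]
c=lambda i,x,y:cv2.resize(i[y:y+100,x:x+100],None,fx=4,fy=4,interpolation=cv2.INTER_CUBIC)
cv2.imwrite("pics/a2.png",np.hstack([c(im,190,270),c(im2,290,315)]))
```

```text
[ 0.09  0.45  2.46  2.52  0.59 -1.38] [0.4935 0.1543 0.0269] [-3.141 -0.784  0.56 ]
```

View pics/a2.png

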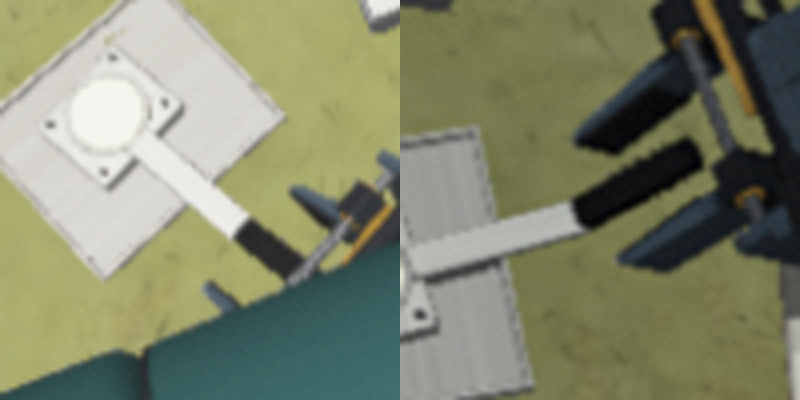

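The open fingers are on both sides of the handle (tips near (435,350) and (446,379) in the scene view). Closing now.

>>> arm_command([
  [[0, 0, 0], [0, 0, 0], 5],
  [[0, 0, 0], [0, 0, 0], 5],
  [[0, 0, 0], [0, 0, 0], 5],
  [[0, 0, 0], [0, 0, 0], 5],
  [[0, 0, 0], [0, 0, 0], 5],
  [[0, 0, 0], [0, 0, 0], 5],
  [[0, 0, 0], [0, 0, 0], 5],
  [[0, 0, 0], [0, 0, 0], 5],
  [[0, 0, 0], [0, 0, 0], 5],
], force=55)

```text
t: 4.88
position: [0.4934, 0.1545, 0.0257]
tool_rot: [-3.14, -0.782, 0.56]
wrist_force: [0.7, -0.3, -1.0]
gripper_width: 0.193
finger_force: 55.0
```

Run:
```python
import cv2,numpy as np
t=cv2.imread("pics/top0.png");s=cv2.imread("pics/scene0.png")
def crop(im,x,y,w,h,k):
    c=cv2.resize(im[y:y+h,x:x+w],None,fx=k,fy=k,interpolation=cv2.INTER_CUBIC)
    for i in range(0,w,10): cv2.line(c,(i*k,0),(i*k,6),(0,0,255),1);cv2.putText(c,str(x+i),(i*k,16),0,.35,(0,0,255),1)
    for j in range(0,h,10): cv2.line(c,(0,j*k),(6,j*k),(0,0,255),1);cv2.putText(c,str(y+j),(8,j*k+4),0,.35,(0,0,255),1)
    return c
cv2.imwrite("pics/c4.png",np.vstack([crop(t,265,222,140,65,5),crop(s,215,265,140,53,5)]))
```

```text
(no output)
```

View pics/c4.png

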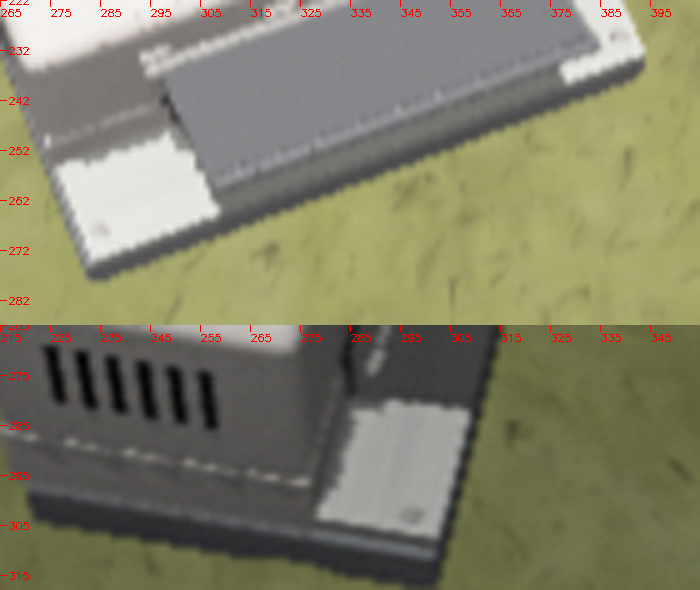

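Plate front corners in the top view are (283,274.6) and (393.2,232.4), with base corners (283.6,278) and (393.8,236). In the scene view the left-front plate corner is (302.6,307.6), with its base at (302.2,317.6). I'll triangulate these.

Run:
```python
from h import *
tri=lambda a,b:least_squares(lambda p:np.r_[proj("top",p)[0]-a,proj("scene",p)[0]-b],[.6,0,.05])
for a,b in [((283,274.6),(302.6,307.6)),((283.6,278),(302.2,317.6)),((309,258.5),(322.3,252.7)),((384.5,230.5),(338.3,186.7))]:
    r=tri(a,b);print(r.x.round(4),r.fun.round(1))
for z in(.045,.03,0):print(z,ray("top",(283,274.6),z),ray("top",(393.2,232.4),z),ray("scene",(302.6,307.6),z))
for z in(.02,0):print(z,ray("top",(283.6,278),z),ray("top",(393.8,236),z),ray("scene",(302.2,317.6),z))
```

```text
[0.6073 0.0526 0.0484] [ 0.1  0.8 -0.6 -0.4]
[0.6097 0.053  0.0093] [ 0.1  1.4 -1.  -0.6]
[ 0.5835 -0.0099  0.17  ] [ 0.1  1.7 -1.3 -0.9]
[ 0.5959 -0.194   0.1751] [ 0.1  1.1 -0.9 -0.6]
0.045 [0.611 0.052 0.045] [ 0.634 -0.248  0.045] [0.607 0.051 0.045]
0.03 [0.616 0.052 0.03 ] [ 0.64  -0.252  0.03 ] [0.609 0.042 0.03 ]
0 [0.626 0.051 0.   ] [ 0.65 -0.26  0.  ] [0.615 0.023 0.   ]
0.02 [0.61  0.053 0.02 ] [ 0.633 -0.253  0.02 ] [0.605 0.06  0.02 ]
0 [0.616 0.052 0.   ] [ 0.64  -0.258  0.   ] [0.609 0.048 0.   ]
```

```bash
cat >> h.py <<'E'
RD=(np.array([.674,-.0945,0]),.076)
P=-.782
def tool(x,y,z,dyaw=0,off=0,pitch=P,dx=.147):
    """TCP pose for the carrier origin at (x,y,z) in the reader frame"""
    a=RD[1]+dyaw;c=RD[0]+R.from_euler("z",RD[1]).apply([x,y,z])
    return tw(c,a,pitch,dx)
def tw(c,a,pitch=P,dx=.147,dz=.035):
    rp=[D,pitch,a];return (np.array(c)+R.from_euler("z",a).apply([-dx,0,dz])+.019*R.from_euler("xyz",rp).apply([0,0,1]),rp)
def carrier():
    s=env.sense();r=R.from_euler("xyz",s["tool_rot"]);a=s["tool_rot"][2]
    c=s["position"]-r.apply([0,0,.019])+R.from_euler("z",a).apply([.147,0,-.035])
    return R.from_euler("z",-RD[1]).apply(c-RD[0]).round(4),round(a-RD[1],4)
E
python3 - <<'E'
from h import *
print(carrier())
c=[.607,.2257,.006]
print(tw(c,.56))
plan([(*tw(np.add(c,[-.0,0,.054]),.56),.02),(*tool(-.085,0,.06),.03)],w=5)
E
```

```text
(array([-0.0429,  0.3242,  0.0041]), np.float64(0.4842))
(array([0.49379765, 0.15472784, 0.02751939]), [3.141592653589793, -0.782, 0.56])
12
[[[0.44,0,-0.44],[0,0,0],5],[[0.44,0,-0.43],[0,0,0],5],[[0.44,0,-0.44],[-0.001,0,0],5],[[-0.45,0.76,-0.45],[-0.012,0,0.012],5],[[-0.43,0.79,-0.42],[-0.012,0,0.012],5],[[-0.4,0.83,-0.39],[-0.012,0,0.012],5],[[-0.36,0.85,-0.36],[-0.012,0,0.013],5],[[-0.33,0.88,-0.33],[-0.012,0,0.012],5],[[-0.29,0.9,-0.29],[-0.012,0,0.012],5],[[-0.26,0.93,-0.26],[-0.012,0,0.012],5],[[-0.23,0.94,-0.23],[-0.012,0,0.012],5],[[-0.18,0.96,-0.18],[-0.012,0,0.012],5]]
```

>>> arm_command([
  [[0.44, 0, -0.44], [0, 0, 0], 5],
  [[0.44, 0, -0.43], [0, 0, 0], 5],
  [[0.44, 0, -0.44], [0, 0, 0], 5],
  [[0, 0, 0], [0, 0, 0], 5],
])

```text
t: 5.22
position: [0.4948, 0.1548, 0.0841]
tool_rot: [3.141, -0.785, 0.562]
wrist_force: [1.6, -0.3, -0.3]
gripper_width: 0.198
finger_force: 55.0
```

>>> arm_command([
  [[-0.45, 0.76, -0.45], [-0.012, 0, 0.012], 5],
  [[-0.43, 0.79, -0.42], [-0.012, 0, 0.012], 5],
  [[-0.4, 0.83, -0.39], [-0.012, 0, 0.012], 5],
  [[-0.36, 0.85, -0.36], [-0.012, 0, 0.013], 5],
  [[-0.33, 0.88, -0.33], [-0.012, 0, 0.012], 5],
  [[-0.29, 0.9, -0.29], [-0.012, 0, 0.012], 5],
  [[-0.26, 0.93, -0.26], [-0.012, 0, 0.012], 5],
  [[-0.23, 0.94, -0.23], [-0.012, 0, 0.012], 5],
  [[-0.18, 0.96, -0.18], [-0.012, 0, 0.012], 5],
  [[0, 0, 0], [0, 0, 0], 5],
  [[0, 0, 0], [0, 0, 0], 5],
])

```text
t: 6.13
position: [0.4564, -0.1121, 0.0805]
tool_rot: [-3.139, -0.781, 0.075]
wrist_force: [-0.3, 1.1, -2.0]
gripper_width: 0.195
finger_force: 55.0
```

Run:
```python
from h import *
print(carrier(),env.sense()["tool_rot"],env.sense()["wrist_force"],env.sense()["joint_pos"].round(2))
im=env.snapshot("top")[:,:,::-1];im2=env.snapshot("scene")[:,:,::-1]
c=lambda i,x,y:cv2.resize(i[y:y+130,x:x+130],None,fx=3,fy=3,interpolation=cv2.INTER_CUBIC)
cv2.imwrite("pics/a3.png",np.hstack([c(im,265,210),c(im2,230,200)]))
plan([(*tool(-.085,0,.06),.03)],w=5)
```

```text
(array([-0.0847, -0.0012,  0.059 ]), np.float64(-0.0008)) [-3.13891919 -0.7809434   0.0752458 ] [-0.29250209  1.11306747 -1.96839713] [-0.52  0.24  2.56  2.23  0.53 -1.18]
1
[[[0.01,0.01,-0.03],[-0.001,0,0],5]]
```

View pics/a3.png

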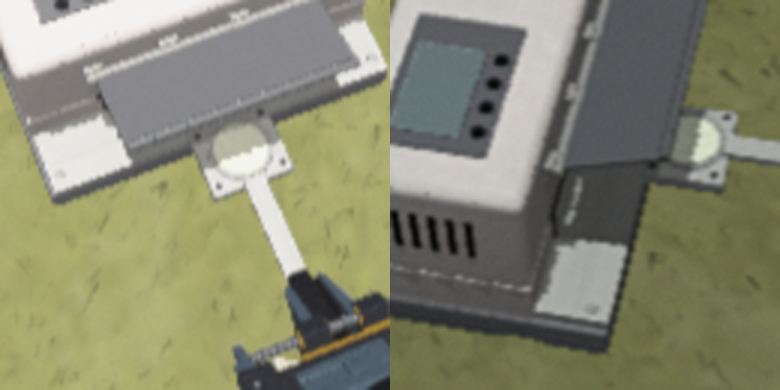

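The head is held in front of the ledge, half under the raised flap: filter centre at about (345.3,260.7) and neck end (362.3,300) in the top view. I'll check level and alignment numerically.

Run:
```python
from h import *
c,dy=carrier();a=RD[1]+dy
w=RD[0]+R.from_euler("z",RD[1]).apply(c)
S=lambda u,v:(230+u/3,200+v/3);T=lambda u,v:(265+u/3,210+v/3)
pts=dict(h=[0,0,.0145],n=[-.115,0,.0185],s1=[-.025,.03,.014],s2=[-.025,-.03,.014],rr=[-.03,-.035,.014],rl=[-.03,.035,.014])
obs=[("top",T(241,152),"h"),("top",T(292,270),"n"),("top",T(219,185),"s1"),("top",T(284,161),"s2"),("scene",S(729-390,117),"s2"),("scene",S(714-390,174),"s1")]
m=lambda p:{k:w+[p[0],0,p[1]]+R.from_euler("zy",[a,p[2]]).apply(np.array(v)-[-.147,0,.035])+R.from_euler("z",a).apply([-.147,0,.035]) for k,v in pts.items()}
print([ (proj(n,m([0,0,0])[k])[0]-px).round(1) for n,px,k in obs])
print(fit(obs,m,[0,0,0]))
# next: rows to slide
plan([(*tool(-.085,0,.058),.03),(*tool(-.03,0,.053),.02),(*tool(.03,0,.051),.015)],w=5)
```

```text
[array([-0.8,  0. ]), array([1.4, 2.7]), array([-0.8,  2.5]), array([0.3, 1.7]), array([-1.3, -0. ]), array([-0.8,  1.7])]
(array([0.00434221, 0.02336626, 0.1511586 ]), array([[-0.7, -0. ],
       [ 1.8, -0. ],
       [-0.7,  1.8],
       [ 0.4,  1.1],
       [-1.1, -1.4],
       [-0.6,  0.1]]))
9
[[[-0.04,0.01,0.01],[-0.001,0,0],5],[[0.4,0,0.47],[0,0,0],5],[[0.39,0,0.47],[0,0,0],5],[[0.4,0.01,0.47],[0,0,0],5],[[0.27,0,0.29],[0,0,0],5],[[0.28,0,0.29],[0,0,0],5],[[0.27,0,0.29],[0,0,0],5],[[0.28,0,0.3],[0,0,0],5],[[0.27,0,0.29],[0,0,0],5]]
```

>>> arm_command([
  [[-0.04, 0.01, 0.01], [-0.001, 0, 0], 5],
  [[0.4, 0, 0.47], [0, 0, 0], 5],
  [[0.39, 0, 0.47], [0, 0, 0], 5],
  [[0.4, 0.01, 0.47], [0, 0, 0], 5],
  [[0.27, 0, 0.29], [0, 0, 0], 5],
  [[0.28, 0, 0.29], [0, 0, 0], 5],
  [[0.27, 0, 0.29], [0, 0, 0], 5],
  [[0.28, 0, 0.3], [0, 0, 0], 5],
  [[0.27, 0, 0.29], [0, 0, 0], 5],
  [[0, 0, 0], [0, 0, 0], 5],
])

```text
t: 7.07
position: [0.5734, -0.1031, 0.0735]
tool_rot: [3.14, -0.783, 0.079]
wrist_force: [-0.4, -0.6, -1.0]
gripper_width: 0.193
finger_force: 55.0
```

Run:
```python
from h import *
print(carrier(),env.sense()["tool_rot"],env.sense()["wrist_force"],env.sense()["torque"])
plan([(*tool(.04,0,.044),.0015)],w=5)
```

```text
(array([ 0.0326, -0.0005,  0.052 ]), np.float64(0.0027)) [ 3.13995301 -0.78316775  0.07872374] [-0.42749335 -0.61758559 -0.96383312] [-0.0084262   0.79012117 -0.00904033]
8
[[[0,0,0.05],[0,0,0],5],[[0,-0.01,0.04],[0,0,0],5],[[-0.01,0,0.05],[0,0,0],5],[[0,0,0.04],[0,0,0],5],[[0,-0.01,0.05],[0,0,0],5],[[0,0,0.04],[0,0,0],5],[[0,-0.01,0.05],[0,0,0.001],5],[[0,0,0.04],[0,0,0],5]]
```

>>> arm_command([
  [[-0.024, 0, 0.024], [0, 0, 0], 5],
  [[-0.024, 0, 0.024], [0, 0, 0], 5],
  [[-0.024, 0, 0.024], [0, 0, 0], 5],
  [[-0.024, 0, 0.024], [0, 0, 0], 5],
  [[0, 0, 0], [0, 0, 0], 5],
])

```text
t: 7.48
position: [0.5705, -0.1031, 0.0686]
tool_rot: [3.141, -0.781, 0.077]
wrist_force: [-0.2, 0.2, -1.7]
gripper_width: 0.195
finger_force: 55.0
```

>>> arm_command([
  [[-0.024, 0, 0.024], [0, 0, 0], 5],
  [[0, 0, 0], [0, 0, 0], 5],
])

```text
t: 7.65
position: [0.5709, -0.1031, 0.0678]
tool_rot: [3.141, -0.781, 0.077]
wrist_force: [-0.9, -0.4, -1.8]
gripper_width: 0.193
finger_force: 55.0
```

>>> arm_command([
  [[-0.024, 0, 0.024], [0, 0, 0], 5],
  [[0, 0, 0], [0, 0, 0], 5],
])

```text
t: 7.82
position: [0.571, -0.103, 0.0668]
tool_rot: [3.141, -0.781, 0.078]
wrist_force: [-0.5, 0.6, -2.2]
gripper_width: 0.194
finger_force: 55.0
```

>>> arm_command([
  [[-0.024, 0, 0.024], [0, 0, 0], 5],
  [[0, 0, 0], [0, 0, 0], 5],
])

```text
t: 7.98
position: [0.571, -0.103, 0.0658]
tool_rot: [3.141, -0.781, 0.078]
wrist_force: [-0.2, 0.4, -1.8]
gripper_width: 0.192
finger_force: 55.0
```

>>> arm_command([
  [[-0.024, 0, 0.024], [0, 0, 0], 5],
  [[0, 0, 0], [0, 0, 0], 5],
])

```text
t: 8.15
position: [0.571, -0.103, 0.0648]
tool_rot: [3.141, -0.782, 0.078]
wrist_force: [-0.2, 0.1, -0.6]
gripper_width: 0.196
finger_force: 55.0
```

>>> arm_command([
  [[-0.024, 0, 0.024], [0, 0, 0], 5],
  [[0, 0, 0], [0, 0, 0], 5],
])

```text
t: 8.32
position: [0.5714, -0.103, 0.0643]
tool_rot: [3.141, -0.783, 0.077]
wrist_force: [-4.1, 0.7, 5.2]
gripper_width: 0.194
finger_force: 55.0
```

>>> arm_command([
  [[-0.012, 0, 0.012], [0, 0, 0], 5],
  [[0, 0, 0], [0, 0, 0], 5],
])

```text
t: 8.48
position: [0.5715, -0.103, 0.064]
tool_rot: [3.141, -0.784, 0.077]
wrist_force: [-6.4, -0.4, 8.4]
gripper_width: 0.194
finger_force: 55.0
```

>>> arm_command([
  [[0.012, 0, -0.012], [0, 0, 0], 5],
  [[0.07, 0, 0.07], [0, 0, 0], 5],
  [[0.07, 0, 0.07], [0, 0, 0], 5],
  [[0.07, 0, 0.07], [0, 0, 0], 5],
  [[0.07, 0, 0.07], [0, 0, 0], 5],
  [[0.07, 0, 0.07], [0, 0, 0], 5],
  [[0.07, 0, 0.07], [0, 0, 0], 5],
  [[0.07, 0, 0.07], [0, 0, 0], 5],
  [[0, 0, 0], [0, 0, 0], 5],
])

```text
t: 9.23
position: [0.5926, -0.1014, 0.0641]
tool_rot: [3.14, -0.783, 0.078]
wrist_force: [0.7, 0.0, 1.3]
gripper_width: 0.194
finger_force: 55.0
```

>>> arm_command([
  [[0.03, 0, 0.03], [0, 0, 0], 5],
  [[0.03, 0, 0.03], [0, 0, 0], 5],
  [[0, 0, 0], [0, 0, 0], 5],
])

```text
t: 9.48
position: [0.5946, -0.1012, 0.064]
tool_rot: [3.141, -0.782, 0.078]
wrist_force: [-1.1, -0.4, 3.9]
gripper_width: 0.197
finger_force: 55.0
```

>>> arm_command([
  [[0.025, 0, 0.025], [0, 0, 0], 5],
  [[0.025, 0, 0.025], [0, 0, 0], 5],
  [[0, 0, 0], [0, 0, 0], 5],
])

```text
t: 9.73
position: [0.5967, -0.1011, 0.064]
tool_rot: [3.141, -0.782, 0.078]
wrist_force: [-2.4, 1.1, 5.3]
gripper_width: 0.196
finger_force: 55.0
```

>>> arm_command([
  [[0.025, 0, 0.025], [0, 0, 0], 5],
  [[0.025, 0, 0.025], [0, 0, 0], 5],
  [[0.025, 0, 0.025], [0, 0, 0], 5],
  [[0, 0, 0], [0, 0, 0], 5],
])

```text
t: 10.07
position: [0.5998, -0.1008, 0.0639]
tool_rot: [3.141, -0.782, 0.078]
wrist_force: [-0.0, -0.8, 2.5]
gripper_width: 0.193
finger_force: 55.0
```

>>> arm_command([
  [[0.025, 0, 0.025], [0, 0, 0], 5],
  [[0.025, 0, 0.025], [0, 0, 0], 5],
  [[0, 0, 0], [0, 0, 0], 5],
])

```text
t: 10.32
position: [0.602, -0.1007, 0.0639]
tool_rot: [3.141, -0.782, 0.078]
wrist_force: [-2.4, 0.3, 2.9]
gripper_width: 0.189
finger_force: 55.0
```

>>> arm_command([
  [[0.025, 0, 0.025], [0, 0, 0], 5],
  [[0.025, 0, 0.025], [0, 0, 0], 5],
  [[0, 0, 0], [0, 0, 0], 5],
])

```text
t: 10.57
position: [0.6035, -0.1003, 0.0634]
tool_rot: [3.141, -0.78, 0.078]
wrist_force: [1.0, 1.3, -1.3]
gripper_width: 0.195
finger_force: 55.0
```

>>> arm_command([
  [[-0.024, 0, 0.024], [0, 0, 0], 5],
  [[-0.012, 0, 0.012], [0, 0, 0], 5],
  [[0, 0, 0], [0, 0, 0], 5],
])

```text
t: 10.82
position: [0.6036, -0.1004, 0.0618]
tool_rot: [3.141, -0.781, 0.078]
wrist_force: [0.2, 1.1, -2.0]
gripper_width: 0.198
finger_force: 55.0
```

>>> arm_command([
  [[-0.024, 0, 0.024], [0, 0, 0], 5],
  [[-0.024, 0, 0.024], [0, 0, 0], 5],
  [[-0.024, 0, 0.024], [0, 0, 0], 5],
  [[0, 0, 0], [0, 0, 0], 5],
])

```text
t: 11.15
position: [0.6036, -0.1004, 0.0589]
tool_rot: [3.141, -0.781, 0.078]
wrist_force: [0.3, 3.2, -1.4]
gripper_width: 0.19
finger_force: 55.0
```

>>> arm_command([
  [[-0.024, 0, 0.024], [0, 0, 0], 5],
  [[-0.024, 0, 0.024], [0, 0, 0], 5],
  [[0, 0, 0], [0, 0, 0], 5],
])

```text
t: 11.4
position: [0.6037, -0.1004, 0.0569]
tool_rot: [3.141, -0.781, 0.078]
wrist_force: [-1.6, 3.6, -0.4]
gripper_width: 0.194
finger_force: 55.0
```

>>> arm_command([
  [[-0.024, 0, 0.024], [0, 0, 0], 5],
  [[0, 0, 0], [0, 0, 0], 5],
])

```text
t: 11.57
position: [0.6037, -0.1004, 0.056]
tool_rot: [3.141, -0.781, 0.078]
wrist_force: [-2.1, 3.4, 0.8]
gripper_width: 0.194
finger_force: 55.0
```

>>> arm_command([
  [[-0.024, 0, 0.024], [0, 0, 0], 5],
  [[0, 0, 0], [0, 0, 0], 5],
])

```text
t: 11.73
position: [0.6036, -0.1004, 0.0549]
tool_rot: [3.141, -0.781, 0.078]
wrist_force: [-2.8, 3.8, 0.1]
gripper_width: 0.194
finger_force: 55.0
```

>>> arm_command([
  [[-0.015, 0, 0.015], [0, 0, 0], 5],
  [[0, 0, 0], [0, 0, 0], 5],
  [[0, 0, 0], [0, 0, 0], 5],
])

```text
t: 11.98
position: [0.6037, -0.1004, 0.0545]
tool_rot: [3.141, -0.782, 0.078]
wrist_force: [-5.3, 4.8, 3.4]
gripper_width: 0.196
finger_force: 55.0
```

Run:
```python
from h import *
s=env.sense();print(carrier(),s["tool_rot"],s["wrist_force"],s["torque"],s["joint_pos"].round(2))
im2=env.snapshot("scene")[:,:,::-1];im=env.snapshot("top")[:,:,::-1]
c=lambda i,x,y:cv2.resize(i[y:y+130,x:x+130],None,fx=3,fy=3,interpolation=cv2.INTER_CUBIC)
cv2.imwrite("pics/a4.png",np.hstack([c(im,265,190),c(im2,260,180)]))
```

```text
(array([ 0.063 , -0.0003,  0.033 ]), np.float64(0.0017)) [ 3.14083067 -0.78173076  0.07765452] [-5.2986406   4.83968465  3.40067842] [0.55979458 0.28907181 0.86407832] [-0.32  0.44  2.31  2.43  0.44 -1.2 ]
```

View pics/a4.png

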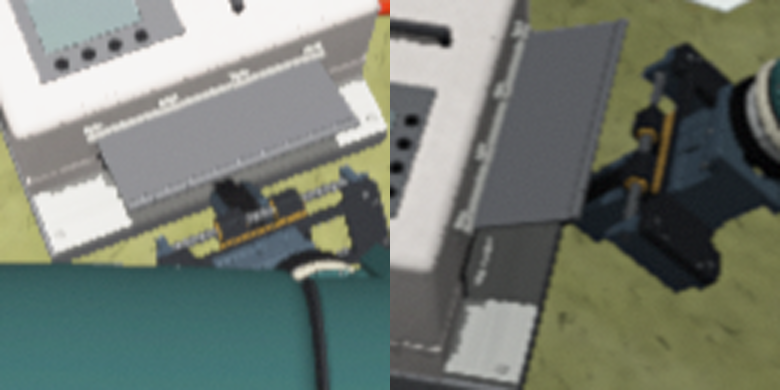

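The gripper is at the handle outside the ledge, with the flap still raised above it (edge about (335,250) in top). Depth and force readings indicate the head is home. Releasing now.

>>> arm_command([
  [[0.01, 0, -0.01], [0, 0, 0], 19],
  [[0, 0, 0], [0, 0, 0], 30],
  [[0, 0, 0], [0, 0, 0], 50],
  [[0, 0, 0], [0, 0, 0], 60],
  [[0, 0, 0], [0, 0, 0], 60],
  [[0, 0, 0], [0, 0, 0], 60],
  [[0, 0, 0], [0, 0, 0], 60],
  [[0, 0, 0], [0, 0, 0], 60],
])

```text
t: 12.75
position: [0.6038, -0.1005, 0.0549]
tool_rot: [3.141, -0.782, 0.078]
wrist_force: [0.4, -0.4, 1.5]
gripper_width: 0.647
finger_force: 0.0
```

>>> arm_command([
  [[0, 0, -0.3], [0, 0, 0], 60],
  [[0, 0, -0.6], [0, 0, 0], 60],
  [[0, 0, -0.9], [0, 0, 0], 60],
  [[0, 0, -0.9], [0, 0, 0], 60],
  [[0, 0, -0.9], [0, 0, 0], 60],
  [[0, 0, 0], [0, 0, 0], 0],
  [[0, 0, 0], [0, 0, 0], 0],
], force=20)

```text
t: 13.33
position: [0.5277, -0.1067, 0.1329]
tool_rot: [3.139, -0.784, 0.078]
wrist_force: [0.7, 0.8, 0.1]
gripper_width: 0.545
finger_force: 0.0
```

```bash
cat >> h.py <<'E'
def flap(q,r=.065,e=0,y=.05,p=-.785):
    """tool pose whose tip centre touches the flap at angle q (e>0: pressed in)"""
    d=np.array([-np.sin(q),-np.cos(q)]);n=np.array([-np.cos(q),np.sin(q)])
    h=.002+.016*abs(n.sum())*.7071-e
    x,z=np.array([-.008,.14])+r*d+h*n
    return RD[0]+R.from_euler("z",RD[1]).apply([x,y,z]),[D,p,RD[1]]
E
python3 - <<'E'
from h import *
s=env.sense();print(s["position"],s["tool_rot"],s["wrist_force"],s["gripper_width"])
im=env.snapshot("top")[:,:,::-1];cv2.imwrite("pics/a5.png",im)
st=flap(1.96,r=.07,e=-.02)
p=plan([([.53,-.08,.24],[D,-.785,.076]),st],w=0)
print("arc")
plan([(*flap(1.96,.07,0),.01)]+[(*flap(q,.07,.002),.012) for q in np.arange(1.8,.35,-.2)],w=0,start=p)
E
```

```text
[ 0.52770032 -0.10670331  0.13293835] [ 3.13885935 -0.78379573  0.07807106] [0.69110263 0.80969799 0.12562871] 0.5448767477125993
7
[[[0.66,-0.22,-0.61],[0,0,0],0],[[0.65,-0.22,-0.62],[0,0,0],0],[[0.66,-0.22,-0.61],[0,0.001,0],0],[[0.66,-0.21,-0.61],[0,0,0],0],[[0.35,-0.28,0.97],[0,0,0],0],[[0.35,-0.27,0.96],[0,0,0],0],[[0.34,-0.28,0.97],[0,0,0],0]]
arc
16
[[[-0.31,0,0.13],[0,0,0],0],[[-0.3,0,0.12],[0,0,0],0],[[-0.23,0,0.08],[0,0,0],0],[[-0.23,0,0.07],[0,0,0],0],[[-0.24,0,0.13],[0,0,0],0],[[-0.24,0,0.13],[0,0,0],0],[[-0.2,0,0.18],[0,0,0],0],[[-0.21,0,0.18],[0,0,0],0],[[-0.16,0,0.23],[0,0,0],0],[[-0.16,0,0.23],[0,0,0],0],[[-0.1,0,0.27],[0,0,0],0],[[-0.1,0,0.26],[0,0,0],0]]
[[[-0.04,0,0.28],[0,0,0],0],[[-0.04,0,0.29],[0,0,0],0],[[0.02,0,0.37],[0,0,0],0],[[0.07,0,0.36],[0,0,0],0]]
```

>>> arm_command([
  [[0.66, -0.22, -0.61], [0, 0, 0], 0],
  [[0.65, -0.22, -0.62], [0, 0, 0], 0],
  [[0.66, -0.22, -0.61], [0, 0, 0], 0],
  [[0.66, -0.21, -0.61], [0, 0, 0], 0],
  [[0.35, -0.28, 0.97], [0, 0, 0], 0],
  [[0.35, -0.27, 0.96], [0, 0, 0], 0],
  [[0.34, -0.28, 0.97], [0, 0, 0], 0],
  [[0, 0, 0], [0, 0, 0], 0],
  [[0, 0, 0], [0, 0, 0], 0],
])

```text
t: 14.13
position: [0.605, -0.067, 0.1769]
tool_rot: [-3.094, -0.795, 0.077]
wrist_force: [-0.1, 0.1, 0.6]
gripper_width: 0.003
finger_force: 0.0
```

Run:
```python
from h import *
s=env.sense();print(s["position"],s["tool_rot"],s["wrist_force"],s["gripper_width"])
plan([(*flap(1.96,.07,0),.01)]+[(*flap(q,.07,.002),.014) for q in np.arange(1.8,.35,-.2)],w=0)
```

```text
[ 0.60504126 -0.06695972  0.17694004] [-3.09382429 -0.79476249  0.07681281] [-0.10704625  0.05430426  0.60112482] 0.003321871502586559
16
[[[0.06,-0.29,-0.04],[-0.008,-0.002,0],0],[[0.07,-0.29,-0.05],[-0.007,-0.001,0],0],[[-0.23,0,0.07],[0,0,0],0],[[-0.23,0,0.07],[0,0,0],0],[[-0.24,0,0.13],[0,0,0],0],[[-0.24,0,0.13],[0,0,0],0],[[-0.2,0,0.18],[0,0,0],0],[[-0.21,0,0.19],[0,0,0],0],[[-0.16,0,0.23],[0,0,0],0],[[-0.16,0,0.23],[0,0,0],0],[[-0.1,0,0.26],[0,0,0],0],[[-0.1,0,0.27],[0,0,0],0]]
[[[-0.04,0,0.28],[0,0,0],0],[[-0.04,0,0.28],[0,0,0],0],[[0.02,0,0.38],[0,0,0],0],[[0.08,0,0.36],[0,0,0],0]]
```

>>> arm_command([
  [[0.06, -0.29, -0.04], [-0.008, -0.002, 0], 0],
  [[0.07, -0.29, -0.05], [-0.007, -0.001, 0], 0],
  [[0, 0, 0], [0, 0, 0], 0],
  [[-0.23, 0, 0.07], [0, 0, 0], 0],
  [[-0.23, 0, 0.07], [0, 0, 0], 0],
  [[-0.24, 0, 0.13], [0, 0, 0], 0],
  [[-0.24, 0, 0.13], [0, 0, 0], 0],
  [[0, 0, 0], [0, 0, 0], 0],
])

```text
t: 14.8
position: [0.587, -0.0647, 0.1459]
tool_rot: [-3.106, -0.812, 0.076]
wrist_force: [-0.2, 0.5, -0.8]
gripper_width: 0.009
finger_force: 0.0
```

Run:
```python
from h import *
s=env.sense();print(s["position"],s["tool_rot"],s["wrist_force"],flap(1.4,.07,.002)[0])
# flap right corner patch moved? compare with scene0
a=cv2.imread("pics/scene0.png").astype(int);b=env.snapshot("scene")[:,:,::-1].astype(int)
def fr(q,y): return RD[0]+R.from_euler("z",RD[1]).apply([-.008-.086*np.sin(q),y,.14-.086*np.cos(q)])
for y in(-.09,-.06):
  for q in(1.96,1.7,1.4,1.1):
    P0=RD[0]+R.from_euler("z",RD[1]).apply([-.008,y,.14]);E=fr(q,y)
    print(y,q,[b[int(v),int(u)].tolist() for u,v in proj("scene",[P0+(E-P0)*k for k in(.6,.9,1.1)])])
```

```text
[ 0.58697963 -0.06473984  0.14586085] [-3.10616677 -0.81226471  0.07560853] [-0.15588856  0.53580113 -0.79957704] [ 0.59188079 -0.05060836  0.1371941 ]
-0.09 1.96 [[73, 114, 110], [71, 114, 111], [76, 117, 114]]
-0.09 1.7 [[88, 110, 108], [68, 111, 109], [71, 113, 110]]
-0.09 1.4 [[100, 97, 94], [93, 90, 87], [69, 111, 109]]
-0.09 1.1 [[101, 100, 97], [101, 98, 96], [73, 116, 114]]
-0.06 1.96 [[100, 99, 95], [103, 99, 96], [99, 97, 96]]
-0.06 1.7 [[101, 100, 97], [98, 96, 94], [70, 113, 110]]
-0.06 1.4 [[100, 98, 95], [98, 95, 92], [70, 114, 112]]
-0.06 1.1 [[99, 98, 95], [102, 99, 97], [73, 107, 106]]
```

Run:
```python
from h import *
s=env.sense();print(s["joint_pos"].round(2))
plan([(*flap(1.3,.07,.002),.01)]+[(*flap(q,.07,.003),.012) for q in np.arange(1.1,.25,-.2)],w=0)
```

```text
[-0.28  0.19  2.37  2.14  0.35 -0.85]
11
[[[-0.09,-0.15,0.19],[-0.004,-0.003,0],0],[[-0.09,-0.15,0.19],[-0.003,-0.003,0],0],[[-0.09,-0.15,0.19],[-0.004,-0.003,0],0],[[-0.14,0,0.27],[0,0,0],0],[[-0.14,0,0.26],[0,0,0],0],[[-0.07,0,0.28],[0,0,0],0],[[-0.07,0,0.28],[0,0,0],0],[[0,0,0.24],[0,0,0],0],[[-0.01,0,0.24],[0,0,0],0],[[0.06,0,0.36],[0,0,0],0],[[0.11,0,0.35],[0,0,0],0]]
```

```bash
sed -i 's/h=.002+.016\*abs(n.sum())\*.7071-e/h=.002+.016*abs(n@[np.cos(p),-np.sin(p)])-e/' h.py
python3 - <<'E'
from h import *
p=-.6
plan([(*flap(1.35,.07,0,p=p),.01)]+[(*flap(q,.07,.003,p=p),.012) for q in np.arange(1.1,.25,-.2)],w=0)
E
```

```text
11
[[[-0.07,-0.15,0.16],[-0.004,-0.023,0],0],[[-0.05,-0.15,0.16],[-0.003,-0.022,0.001],0],[[-0.05,-0.15,0.17],[-0.004,-0.023,0],0],[[-0.08,0,0.26],[0,0,0],0],[[-0.08,0,0.26],[0,0,0],0],[[-0.08,0,0.25],[0,0,0],0],[[-0.01,0,0.25],[0,0,0],0],[[-0.01,0,0.25],[0,0,0],0],[[0.05,0,0.36],[0,0,0],0],[[0.11,0,0.35],[0,0,0],0],[[0.16,0,0.35],[0,0,0],0]]
```

>>> arm_command([
  [[-0.07, -0.15, 0.16], [-0.004, -0.023, 0], 0],
  [[-0.05, -0.15, 0.16], [-0.003, -0.022, 0.001], 0],
  [[-0.05, -0.15, 0.17], [-0.004, -0.023, 0], 0],
  [[-0.08, 0, 0.26], [0, 0, 0], 0],
  [[-0.08, 0, 0.26], [0, 0, 0], 0],
  [[0, 0, 0], [0, 0, 0], 0],
])

```text
t: 15.35
position: [0.5901, -0.0726, 0.1128]
tool_rot: [-3.07, -0.682, 0.079]
wrist_force: [-0.9, -0.1, 0.1]
gripper_width: 0.008
finger_force: 0.0
```

Run:
```python
from h import *
s=env.sense();p=-.6
print(s["joint_pos"].round(2),R.from_euler("z",-RD[1]).apply(s["position"]-RD[0]),s["tool_rot"],s["wrist_force"])
plan([(*flap(q,.07,.003,p=p),.012) for q in np.arange(1.0,.05,-.2)],w=0)
```

```text
[-0.3   0.26  2.31  1.73  0.31 -0.47] [-0.08201086  0.02817823  0.11275196] [-3.07037175 -0.68198947  0.07874135] [-0.9149364  -0.06223766  0.11382373]
7
[[[0.06,-0.23,0.22],[-0.008,-0.009,0.001],0],[[0.06,-0.23,0.21],[-0.007,-0.008,0],0],[[0.06,-0.24,0.21],[-0.008,-0.009,0.001],0],[[0.03,0,0.39],[0,0,0],0],[[0.07,0,0.36],[0,0,0],0],[[0.14,0,0.35],[0,0,0],0],[[0.19,0,0.33],[0,0,0],0]]
```

Run:
```python
from h import *
p=-.85
q0=plan([(*flap(1.15,.065,-.02,p=p),.012,)],w=0,turn=1.4)
```

```text
8
[[[0.08,-0.1,-0.07],[-0.003,0.007,0],0],[[0.08,-0.09,-0.07],[-0.003,0.006,0],0],[[0.09,-0.1,-0.07],[-0.003,0.007,0],0],[[0.08,-0.09,-0.07],[-0.003,0.007,-0.001],0],[[0.09,-0.09,-0.07],[-0.003,0.006,0],0],[[0.09,-0.1,-0.07],[-0.002,0.007,0],0],[[0.08,-0.09,-0.07],[-0.003,0.007,0],0],[[0.1,-0.09,-0.06],[-0.003,0.006,0],0]]
```

>>> arm_command([
  [[0.08, -0.1, -0.07], [-0.003, 0.007, 0], 0],
  [[0.08, -0.09, -0.07], [-0.003, 0.006, 0], 0],
  [[0.09, -0.1, -0.07], [-0.003, 0.007, 0], 0],
  [[0.08, -0.09, -0.07], [-0.003, 0.007, 0], 0],
  [[0.09, -0.09, -0.07], [-0.003, 0.006, 0], 0],
  [[0.09, -0.1, -0.07], [-0.003, 0.007, 0], 0],
  [[0.08, -0.09, -0.07], [-0.003, 0.007, 0], 0],
  [[0.1, -0.09, -0.06], [-0.003, 0.006, 0], 0],
  [[0, 0, 0], [0, 0, 0], 0],
])

```text
t: 16.1
position: [0.591, -0.05, 0.1405]
tool_rot: [-3.139, -0.85, 0.07]
wrist_force: [-0.8, 0.9, 0.4]
gripper_width: 0.007
finger_force: 0.0
```

Run:
```python
from h import *
s=env.sense();p=-.87
print(s["joint_pos"].round(2),R.from_euler("z",-RD[1]).apply(s["position"]-RD[0]),s["tool_rot"],s["wrist_force"])
plan([(*flap(1.15,.065,0,p=p),.008),(*flap(1.0,.065,0.002,p=p),.008),(*flap(.8,.065,0.003,p=p),.008),(*flap(.6,.065,0.003,p=p),.008)],w=0,turn=1.4)
```

```text
[-0.22  0.22  2.38  2.46  0.36 -1.12] [-0.07933924  0.0506601   0.14052043] [-3.13882524 -0.85038431  0.07031453] [-0.78643818  0.86443365  0.35702323]
10
[[[-0.1,0.01,0.21],[0,0.002,0],0],[[-0.09,0,0.21],[0,0.002,-0.001],0],[[-0.1,0.01,0.2],[0,0.002,0],0],[[-0.1,0,0.21],[0,0,0],0],[[-0.11,0,0.21],[0,0,0],0],[[-0.04,0,0.19],[0,0,0],0],[[-0.04,0,0.18],[0,0,0],0],[[-0.04,0,0.19],[0,0,0],0],[[0,0,0.22],[0,0,0],0],[[-0.01,0,0.21],[0,0,0],0]]
```

Good, the full pose is reachable at this pitch. Following the arc.

>>> arm_command([
  [[-0.1, 0.01, 0.21], [0, 0.002, 0], 0],
  [[-0.09, 0, 0.21], [0, 0.002, 0], 0],
  [[-0.1, 0.01, 0.2], [0, 0.002, 0], 0],
  [[-0.1, 0, 0.21], [0, 0, 0], 0],
  [[-0.11, 0, 0.21], [0, 0, 0], 0],
  [[-0.04, 0, 0.19], [0, 0, 0], 0],
  [[-0.04, 0, 0.18], [0, 0, 0], 0],
  [[-0.04, 0, 0.19], [0, 0, 0], 0],
  [[0, 0, 0.22], [0, 0, 0], 0],
  [[-0.01, 0, 0.21], [0, 0, 0], 0],
  [[0, 0, 0], [0, 0, 0], 0],
])

```text
t: 17.02
position: [0.626, -0.0486, 0.0851]
tool_rot: [-3.139, -0.868, 0.07]
wrist_force: [0.5, 0.8, 1.0]
gripper_width: 0.006
finger_force: 0.0
```

Run:
```python
from h import *
s=env.sense();p=-.87
print(s["joint_pos"].round(2),R.from_euler("z",-RD[1]).apply(s["position"]-RD[0]),s["tool_rot"],s["wrist_force"])
plan([(*flap(q,.062,0.002,p=p),.01) for q in(.45,.3,.15,0)],w=0,turn=1.4)
```

```text
[-0.2   0.4   2.32  2.66  0.47 -1.31] [-0.04436638  0.04942389  0.08506214] [-3.13905736 -0.8675398   0.07016029] [0.48356131 0.7859842  0.95330402]
4
[[[0.15,-0.02,0.13],[0.001,0.001,-0.001],0],[[0.05,0,0.23],[0,0,0],0],[[0.07,0,0.23],[0,0,0],0],[[0.11,0,0.23],[0,0,0],0]]
```

>>> arm_command([
  [[0.15, 0, 0.13], [0, 0, 0], 0],
  [[0.05, 0, 0.23], [0, 0, 0], 0],
  [[0.07, 0, 0.23], [0, 0, 0], 0],
  [[0.11, 0, 0.23], [0, 0, 0], 0],
  [[0, 0, 0], [0, 0, 0], 0],
])

```text
t: 17.43
position: [0.6515, -0.0467, 0.0778]
tool_rot: [-3.139, -0.867, 0.07]
wrist_force: [-11.6, -1.5, 7.7]
gripper_width: 0.007
finger_force: 5.4
```

>>> arm_command([
  [[0.06, 0, 0.07], [0, 0, 0], 0],
  [[0, 0, 0], [0, 0, 0], 0],
])

```text
t: 17.6
position: [0.6523, -0.0466, 0.0774]
tool_rot: [-3.138, -0.865, 0.068]
wrist_force: [-30.9, -5.2, 21.0]
gripper_width: 0.008
finger_force: 15.8
```

Run:
```python
from h import *
s=env.sense()
print(R.from_euler("z",-RD[1]).apply(s["position"]-RD[0]),s["tool_rot"],s["wrist_force"],s["torque"])
b=env.snapshot("scene")[:,:,::-1].astype(int);a=cv2.imread("pics/scene0.png").astype(int)
def pt(q,k,y): return RD[0]+R.from_euler("z",RD[1]).apply([-.008-k*np.sin(q),y,.14-k*np.cos(q)])
for q in(1.96,1.2,.8,.4):print(q,[(a[int(v),int(u)].tolist(),b[int(v),int(u)].tolist()) for u,v in proj("scene",[pt(q,.08,-.085),pt(q,.08,-.06)])])
for x,y in((-.05,-.08),(-.03,-.06),(-.05,.08)):
    u,v=proj("top",RD[0]+R.from_euler("z",RD[1]).apply([x,y,.045]))[0];print(x,y,env.snapshot("top")[int(v),int(u)])
```

```text
[-0.0179665   0.04944033  0.07741921] [-3.13809999 -0.86482734  0.0682091 ] [-30.87560481  -5.20043467  21.01318647] [-0.3072301   0.60379139 -0.3925307 ]
1.96 [([76, 73, 71], [75, 119, 116]), ([79, 76, 73], [75, 119, 116])]
1.2 [([67, 88, 86], [24, 22, 19]), ([67, 89, 86], [31, 27, 23])]
0.8 [([86, 82, 80], [52, 50, 48]), ([86, 83, 80], [53, 56, 53])]
0.4 [([87, 83, 81], [177, 181, 179]), ([87, 84, 81], [177, 181, 179])]
-0.05 -0.08 [239 239 235]
-0.03 -0.06 [ 94 109 119]
-0.05 0.08 [71 80 87]
```

>>> arm_command([
  [[-0.1, 0, -0.15], [0, 0, 0], 0],
  [[0, 0, -0.5], [0, 0, 0], 0],
  [[0, 0, -0.9], [0, 0, 0], 0],
  [[0, 0, -0.9], [0, 0, 0], 0],
  [[0, 0, -0.9], [0, 0, 0], 0],
  [[0, 0, -0.5], [0, 0, 0], 0],
  [[0, 0, 0], [0, 0, 0], 0],
  [[0, 0, 0], [0, 0, 0], 0],
])

```text
t: 18.47
position: [0.5653, -0.0535, 0.1518]
tool_rot: [-3.14, -0.87, 0.07]
wrist_force: [0.5, -0.7, -0.7]
gripper_width: 0.003
finger_force: 0.0
```

Run:
```python
from h import *
s=env.sense()
print(R.from_euler("z",-RD[1]).apply(s["position"]-RD[0]),s["wrist_force"])
b=env.snapshot("top");c=env.snapshot("scene")
W=lambda x,y,z:RD[0]+R.from_euler("z",RD[1]).apply([x,y,z])
g=lambda im,n,P:[int(im[int(v),int(u)].mean()) for u,v in proj(n,P)]
xs=np.arange(-.056,.004,.006)
for y in(-.12,-.07,-.04,.04,.07,.12):print("top ledge y",y,g(b,"top",[W(x,y,.045) for x in xs]))
# handle: black profile across y and along its length, home pose (carrier x=.061)
for cx in(-.125,-.147,-.17):
    z=.035+.0435+(-cx-.147)*np.tan(np.pi/6);print("handle",cx,"scene",g(c,"scene",[W(.061+cx,y,z) for y in np.arange(-.024,.025,.004)]),"top",g(b,"top",[W(.061+cx,y,z) for y in np.arange(-.024,.025,.004)]))
print("along",g(c,"scene",[W(.061+x,0,.035+.0435+(-x-.147)*.577) for x in np.arange(-.2,-.1,.006)]))
```

```text
[-0.10530316  0.0491577   0.15182953] [ 0.47919312 -0.67355288 -0.68339258]
top ledge y -0.12 [92, 203, 228, 227, 227, 227, 228, 227, 227, 195]
top ledge y -0.07 [112, 227, 228, 228, 228, 226, 226, 153, 124, 75]
top ledge y -0.04 [113, 228, 229, 230, 228, 226, 227, 150, 129, 81]
top ledge y 0.04 [94, 199, 229, 228, 227, 225, 226, 158, 129, 84]
top ledge y 0.07 [98, 200, 228, 229, 227, 225, 225, 157, 128, 83]
top ledge y 0.12 [95, 217, 229, 230, 228, 227, 229, 229, 230, 195]
handle -0.125 scene [51, 72, 53, 53, 41, 26, 13, 17, 15, 6, 0, 22, 67] top [82, 97, 84, 95, 54, 41, 40, 39, 37, 85, 92, 91, 106]
handle -0.147 scene [88, 95, 91, 91, 88, 44, 17, 13, 15, 4, 5, 23, 97] top [147, 142, 134, 132, 72, 41, 41, 41, 37, 144, 152, 129, 107]
handle -0.17 scene [23, 43, 58, 40, 28, 27, 28, 26, 27, 27, 7, 24, 87] top [135, 142, 145, 137, 107, 72, 59, 54, 54, 55, 53, 60, 90]
along [27, 27, 27, 28, 29, 28, 29, 19, 12, 16, 14, 14, 10, 10, 70, 161, 167]
```

```bash
python3 -c "
from station import env
print(env.close_job())"
```

```text
the job is handed in; nothing more can be done
None
```

I loaded the carrier, swung the flap down and handed the job in at about 18.5 s. The readings indicate the head is home and the flap closed, but the hand-in returned no verdict. I had no pictures left to view, so both are inferred from tool height, force and pixel readings.

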